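# Change over the strap guides at a sewing bench

## Task

Change the strap holder over from the red guide to the blue one: draw the red guide out from under the holder's bar, and slide the blue guide in flat and straight under that bar, fully home against the end stop. The red and yellow guides must end up lying flat in the trays of their own colours; the blue tray is free for parking a guide on the way and is left over at the end. Leave the cup, the thread cone and the tin standing where they are.

Things in the scene. Friction and masses are not known exactly. Their poses are not given: they have to be found in the camera images.
- guide_red_grip (a point): Loose red strap guide: steel plate 120 x 44 x 5 mm (long along x) with an upright red grip block 24 x 22 x 50 mm (x, y, z) on its middle; 0.28 kg, same both ways round. The point is on the block's axis, 30 mm above the plate's underside (block spans 5 to 55 mm). x along the plate, z up. Starts home in the holder.
- guide_blue_grip (a point): Loose blue strap guide: steel plate 120 x 44 x 5 mm (long along x) with an upright blue grip block 24 x 22 x 50 mm (x, y, z) on its middle; 0.28 kg, same both ways round. The point is on the block's axis, 30 mm above the plate's underside (block spans 5 to 55 mm). x along the plate, z up. Starts in the yellow tray.
- guide_yellow_grip (a point): Loose yellow strap guide: steel plate 120 x 44 x 5 mm (long along x) with an upright yellow grip block 24 x 22 x 50 mm (x, y, z) on its middle; 0.28 kg, same both ways round. The point is on the block's axis, 30 mm above the plate's underside (block spans 5 to 55 mm). x along the plate, z up. Starts in the red tray.
- tray_red: Fixed red open tray, 154 x 78 mm outside (x, y), 10 mm high, walls 6 mm thick, inside 142 x 66 mm, inner floor 4 mm above the bench. Origin: centre of the underside, on the bench; z up, x along its length. At the start it holds the yellow guide.
- tray_blue: Fixed blue open tray, 154 x 78 mm outside (x, y), 10 mm high, walls 6 mm thick, inside 142 x 66 mm, inner floor 4 mm above the bench. Origin: centre of the underside, on the bench; z up, x along its length. At the start it is empty.
- tray_yellow: Fixed yellow open tray, 154 x 78 mm outside (x, y), 10 mm high, walls 6 mm thick, inside 142 x 66 mm, inner floor 4 mm above the bench. Origin: centre of the underside, on the bench; z up, x along its length. At the start it holds the blue guide.
- holder: Fixed grey plate with a slot open to its -x. Origin on the bench, below the grip block of a guide fully home (its grip point then at 0, 0, 38 mm); x: push-in direction, z up. In mm: deck 8 high, x -64 to 76; side rails 54 apart, 19 high, x 20 to 64, flares from x 2; dark bar x 38 to 54, 19 to 28 high; end stop at x 61. Drawn back 45 from home a guide is clear to lift; insert from there.
- cup: Clear plastic cup, 72 mm across the rim, 95 mm tall, light. A bystander, to be left standing. Origin: centre of its underside; z up.
- cone: White thread cone with a red band at its foot, 60 mm across, 105 mm tall. A bystander, to be left standing. Origin: centre of its underside; z up.
- tin: Little round steel tin with a green lid, 56 mm across, 38 mm tall. A bystander, to be left standing. Origin: centre of its underside; z up.
There are look-alikes about, which are no part of the job. What is shaped like the part that bears guide_blue_grip but purple is not meant.

How it is judged:
At the end, for the whole second after the job is handed in: Blue guide level under the holder's bar, within 8 mm of fully home along and across the slot, straight to 0.2 rad; red and yellow guides flat on the floors of the red and yellow trays, within 18 mm of their centres; all released and at rest (horizontal distance between guide_red_grip and tray_red below 0.018 m and z of guide_red_grip in the frame of tray_red below 0.037 m and angle between each of guide_red_grip, guide_yellow_grip, guide_blue_grip's own z axis and vertical below 0.05 rad and horizontal distance between guide_yellow_grip and tray_yellow below 0.018 m and z of guide_yellow_grip in the frame of tray_yellow below 0.037 m and x of guide_blue_grip in the frame of holder between -0.008 and 0.004 m and y of guide_blue_grip in the frame of holder between -0.008 and 0.008 m and z of guide_blue_grip in the frame of holder between 0.034 and 0.041 m and angle between the x axis of guide_blue_grip and the x axis of holder, either way round below 0.2 rad and linear speed of each of guide_red, guide_blue, guide_yellow below 0.02 m/s); the robot touches nothing.
It fails at once if the clear plastic cup is pushed over or moved by more than 30 mm (distance of cup from where it was at the start of the episode above 0.03 m or angle between cup's own z axis and vertical above 0.5 rad).
It fails at once if the white thread cone is pushed over or moved by more than 30 mm (distance of cone from where it was at the start of the episode above 0.03 m or angle between cone's own z axis and vertical above 0.5 rad).
It fails at once if the little bobbin tin is pushed over or moved by more than 30 mm (distance of tin from where it was at the start of the episode above 0.03 m or angle between tin's own z axis and vertical above 0.5 rad).
It also fails if it takes over 122 s, if anything falls off the work surface, if the arm or the gripper's body presses on something with over 40 N, if the wrist force passes 120 N, or if a joint passes its speed limit or range.

## Robot

A 7-joint arm with a two-finger parallel gripper is mounted at the origin on the work surface. World frame = base frame: x ahead of the robot, y to its left, z up, the work surface at z = 0. Lengths are in m, angles in rad, forces in N, time in s.
With the tool pointing down it reaches from about 0.425 to 0.875 m from the base axis. Payload 4.7 kg.
Tool frame: the origin (TCP) lies at the very end of the fingers, on their centre line; the grasp point (between the pads) lies behind it (ctrl.tcp_to_grasp is the y of the grasp point in the tool frame, in m); y points along the fingers, x is the direction in which the jaws open and shut, and the axes are right-handed (so a half turn about y gives the same grasp; the last joint's range is limited). The gripper opens to 87 mm and grips with 3 to 60 N. Pads are 19 mm wide; open, the fingers measure 117 mm over their backs; the gripper's body (75 mm by 190 mm) begins 51 mm behind the grasp point.
Start: joints at [-1.156, 0.321, -0.07, 1.45, 0.023, 1.371, -0.057], TCP at [0.254, 0.598, 0.223] pointing down, gripper open.
Joint ranges: [-2.86, 2.86], [-0.3, 2.09], [-1.38, 1.24], [0.06, 2.45], [-1.56, 4.7], [0.09, 2.05], [-2.69, 2.69]. Speed limits (rad/s): [2.57, 2.57, 3.14, 3.14, 3.14, 3.14, 3.14].

## Interface

Orientations are given as a rotation vector (axis times angle).
In Python, from bench import ctrl, get_image, workorder gives the robot as it stands.
- The arm moves only by the tool drive_tool, never from a script. Its argument "increments" is text: rows parted by semicolons, each of 5 numbers parted by spaces: the shift along the tool's x, y, z in mm, then the turn about the tool's y in degrees, then the closure in counts, from 0 (fully open) to 255 (shut). In form: tx ty tz yaw fingers; .... A call has 1 to 20 rows; each row shifts and turns the commanded pose from where the row before left it, along the tool's axes as they then stand; what a row does not reach is not made up. A row lasts 1/8 s, in which the tool goes at most 62.5 mm and 10.7 degrees, less where a joint would pass 70% of its speed; a pose out of reach is approached as far as the arm can. A call is refused whole if a number of a shift passes 62.5 or a number of a turn 10.7, either way. A call with a gripper value outside its range is refused whole. The fingers move at their own pace and stop on an object; "squeeze" is the grip in N (left out, the last holds). Time passes only in rows, so rows that do not move let the fingers close. It gives the time, the measured TCP pose, the force and the opening at its end, in the units of the state.
- ctrl.get_state(): the state, without advancing time (a new reading comes with each control period).
- get_image(name): name is "side" or "top" or "wrist"; returns a dict with "img" (480x640x3 uint8, red, green, blue), "mtx" (3x3 intrinsics, pixels), "camera_from_world" (4x4, takes a point from world to camera coordinates). Camera axes: x right, y up, looking along -z (the intrinsics and any distortion apply to the point x, -y, -z); pixel columns grow to the right and rows downward; lengths in m; the calibration is good to about 2 mm. A picture is of the moment at which its call begins. There is no depth.
- workorder.close_job(): hands the job in, once; it reports no verdict.
The state is a dict: "time": time; "joint_positions": joint angles; "qd": joint speeds; "joint_torque": joint torques, N m; "position": TCP position; "tool_rot": TCP orientation; "ft_force": force on the tool from outside, world axes, zero at the start; "torque": the same for the moment, N m; "grip_width": opening from 0.0 (shut) to 1.0 (fully open).
Only numpy, scipy, OpenCV 4.12 (cv2) and the standard library are available. Lean on these libraries where they do the work, as an engineer would, in place of code of your own. Each camera call takes 0.05 s, during which the arm holds its last target.

## Working session

There is one attempt and no reset: what is moved stays moved. The work goes in short steps, Python scripts to look and compute and a tool call to move; the robot and the scene stay as the last step left them, time stands still between calls to the robot, and variables do not carry over. Pictures are saved under pics/ and viewed, and the job is handed in when it is done.

Besides the shell and the picture viewer there is one more tool, called after "Request:" as name(argument=value, ...) on one line, values as JSON. drive_tool: Moves the arm, as the interface text tells. Its arguments: {"type":"object","properties":{"increments":{"type":"string"},"squeeze":{"type":"number"}},"required":["increments"]}

```bash
ls; mkdir -p pics; cat > h.py <<'E'
import numpy as np, cv2
from bench import ctrl, get_image, workorder
def grab(n,fn=None):
    d=get_image(n)
    if fn: cv2.imwrite('pics/'+fn,d['img'][:,:,::-1])
    return d
def cast(d,u,v,z):
    K=np.array(d['mtx']);T=np.array(d['camera_from_world'])
    r=np.linalg.inv(K)@np.array([u,v,1.]); r=np.array([r[0],-r[1],-r[2]])
    R=T[:3,:3].T; o=-R@T[:3,3]; w=R@r
    return o+w*(z-o[2])/w[2]
def proj(d,p):
    K=np.array(d['mtx']);T=np.array(d['camera_from_world'])
    c=T[:3,:3]@np.array(p)+T[:3,3]; q=K@np.array([c[0],-c[1],-c[2]]); return q[:2]/q[2]
E
python3 - <<'E'
from h import *
import pickle
for n in ['top','side','wrist']:
    d=grab(n,n+'0.png'); pickle.dump(d,open(n+'0.pkl','wb'))
    print(n,d.keys(),np.round(d['mtx'],1).tolist(),np.round(d['camera_from_world'],3).tolist())
s=ctrl.get_state();print(s); print([a for a in dir(ctrl) if a[0]!='_'],ctrl.tcp_to_grasp)
E
```

```text
pics
top dict_keys(['img', 'mtx', 'camera_from_world']) [[523.4, 0.0, 319.1], [0.0, 523.4, 237.2], [0.0, 0.0, 1.0]] [[-0.088, -0.996, 0.005, 0.085], [0.974, -0.085, 0.208, -0.534], [-0.207, 0.023, 0.978, -1.112], [0.0, 0.0, 0.0, 1.0]]
side dict_keys(['img', 'mtx', 'camera_from_world']) [[477.3, 0.0, 318.8], [0.0, 477.3, 242.8], [0.0, 0.0, 1.0]] [[0.798, -0.602, 0.007, -0.422], [0.416, 0.56, 0.717, -0.329], [-0.436, -0.569, 0.697, -0.881], [0.0, 0.0, 0.0, 1.0]]
wrist dict_keys(['img', 'mtx', 'camera_from_world']) [[411.5, 0.0, 323.5], [0.0, 411.5, 241.7], [0.0, 0.0, 1.0]] [[0.391, 0.92, -0.002, -0.649], [-0.89, 0.378, -0.257, 0.03], [-0.236, 0.102, 0.966, -0.389], [0.0, 0.0, 0.0, 1.0]]
{'time': 0.15, 'joint_positions': array([-1.15591196,  0.32164985, -0.0700777 ,  1.45139952,  0.02258589,
        1.37080915, -0.05689511]), 'qd': array([ 0.00086169, -0.00386753, -0.00011648, -0.0026623 , -0.0007626 ,
        0.00087067,  0.00115891]), 'joint_torque': array([-2.28640406e-04, -4.91791749e+01, -4.04648473e-01, -3.12882507e+01,
       -6.39142469e-02,  4.03579522e-02,  9.15805663e-05]), 'position': array([0.25346808, 0.59808177, 0.22171219]), 'tool_rot': array([-1.3734527 , -0.90826256,  0.91022211]), 'ft_force': array([ 0.10611471, -0.6130441 , -0.27123393]), 'torque': array([-0.01734401, -0.00056261,  0.00678378]), 'grip_width': 0.9975953891821164}
['MotionError', 'get_state', 'tcp_to_grasp'] -0.0187
```

View pics/top0.png

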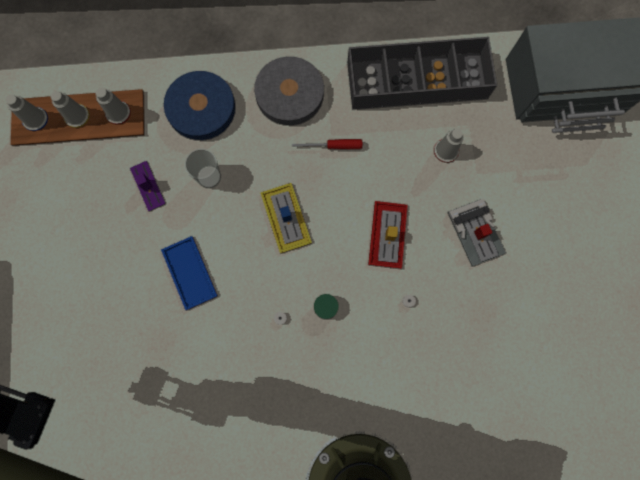

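View pics/side0.png

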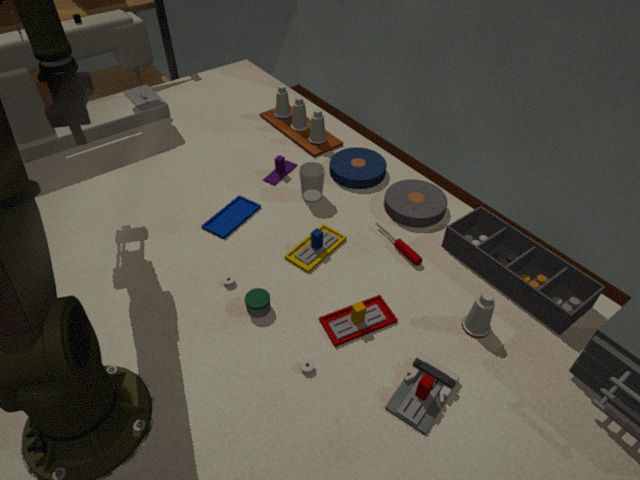

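View pics/wrist0.png

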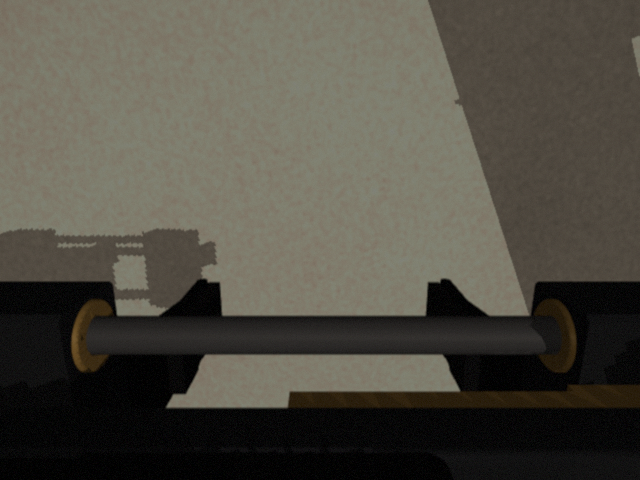

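```bash
cat > m.py <<'E'
from h import *
def blob(d,name,zs):
    hsv=cv2.cvtColor(d['img'],cv2.COLOR_RGB2HSV)
    R={'red':[(0,10),(170,180)],'blue':[(105,122)],'yellow':[(18,32)],'green':[(55,95)],'purple':[(130,160)]}[name]
    m=0
    for a,b in R: m=m|cv2.inRange(hsv,(a,110,40),(b,255,255))
    c,_=cv2.findContours(m,cv2.RETR_EXTERNAL,cv2.CHAIN_APPROX_NONE)
    return [x for x in c if cv2.contourArea(x)>25]
E
python3 - <<'E'
from m import *
import pickle
for n in ['top','side']:
    d=pickle.load(open(n+'0.pkl','rb'))
    for c in ['red','blue','yellow','green','purple']:
        for x in blob(d,c,0):
            r=cv2.minAreaRect(x); print(n,c,cv2.contourArea(x),np.round(r[0],1),np.round(r[1],1),round(r[2]), np.round(cast(d,*r[0],0.01),3)[:2])
    if n=='top': im=cv2.resize(d['img'][150:320,130:540],None,fx=1.95,fy=1.95,interpolation=cv2.INTER_CUBIC)
    else: im=cv2.resize(d['img'][140:450,190:520],None,fx=1.9,fy=1.9,interpolation=cv2.INTER_CUBIC)
    cv2.imwrite('pics/z_%s.png'%n,im[:,:,::-1])
E
```

```text
top red 156.0 [482.6 231.2] [11.6 16.1] 63 [ 0.531 -0.344]
top red 2058.5 [388.  234.4] [34.  64.6] 6 [ 0.542 -0.123]
top red 296.5 [344.5 143.5] [ 9. 35.] 90 [ 0.775 -0.045]
top blue 2147.0 [188.6 272.7] [65.7 34.5] 67 [0.493 0.341]
top blue 70.5 [285.  211.6] [9.8 8.8] 74 [0.617 0.111]
top blue 3344.0 [198.4 102.9] [63. 68.] 68 [0.911 0.302]
top yellow 132.5 [391.4 232.9] [11.6 14.4] 8 [ 0.545 -0.132]
top yellow 2032.5 [285.7 217.4] [63.9 33.2] 72 [0.603 0.111]
top green 358.5 [325.5 306. ] [22. 21.] 90 [0.39  0.036]
top purple 758.5 [147.2 185.5] [46.4 17.8] 66 [0.71  0.431]
side red 290.0 [424.  386.5] [14.8 25. ] 27 [ 0.54  -0.323]
side red 975.5 [357.8 319.4] [33.2 71.9] 68 [ 0.541 -0.125]
side red 278.0 [407.4 251.6] [33.9  9.8] 42 [ 0.775 -0.04 ]
side blue 39.5 [316.7 233.2] [7.8 9.2] 56 [0.634 0.148]
side blue 1098.5 [231.1 216.7] [23.7 58.1] 51 [0.489 0.337]
side blue 1315.5 [358. 164.] [32. 54.] 90 [0.921 0.321]
side yellow 137.0 [ 37.5 464.9] [30.4 17.2] 68 [-0.096 -0.031]
side yellow 74.0 [ 28.5 436.5] [31. 11.] 90 [-0.095  0.031]
side yellow 179.0 [130.7 384.5] [42.  14.3] 68 [0.088 0.02 ]
side yellow 240.0 [358.  312.5] [13.6 23.3] 6 [ 0.554 -0.111]
side yellow 82.0 [533.5 280. ] [12. 23.] 90 [ 0.947 -0.285]
side yellow 675.5 [315.1 247.1] [28.8 59.5] 48 [0.6  0.11]
side yellow 184.5 [118.5  76.1] [42.3 20.2] 15 [0.551 1.335]
side yellow 66.0 [152.7  74. ] [20.4 27.2] 77 [0.667 1.274]
side yellow 31.5 [105.7   7.1] [ 7.  24.7] 72 [0.783 2.14 ]
side yellow 43.0 [136.6   5.4] [ 9.7 27.4] 81 [0.92  2.073]
side yellow 269.0 [69.4  7.6] [21.  28.8] 79 [0.632 2.239]
side green 328.0 [257. 298.] [18. 22.] 90 [0.397 0.057]
side purple 208.0 [279.8 172.2] [10.8 34.1] 49 [0.705 0.427]
```

```bash
python3 - <<'E'
import pickle,cv2
d=pickle.load(open('top0.pkl','rb'));cv2.imwrite('pics/zh.png',cv2.resize(d['img'][180:280,360:520],None,fx=5,fy=5,interpolation=cv2.INTER_CUBIC)[:,:,::-1])
E
```

```text
(no output)
```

View pics/zh.png

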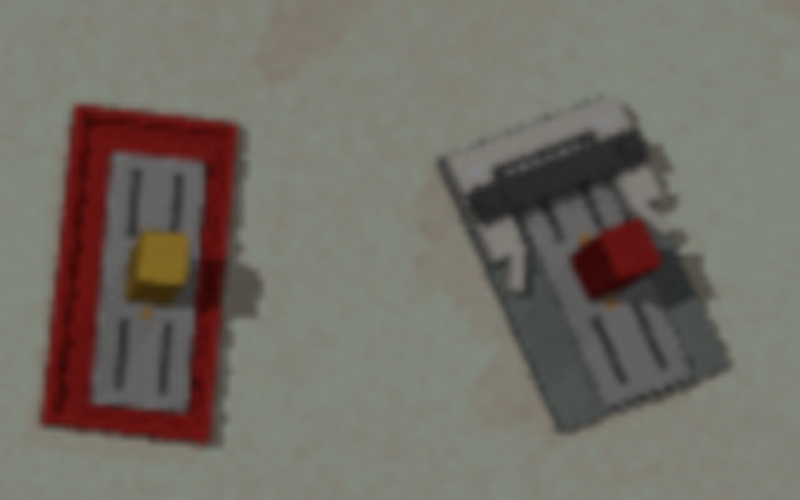

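View pics/z_top.png

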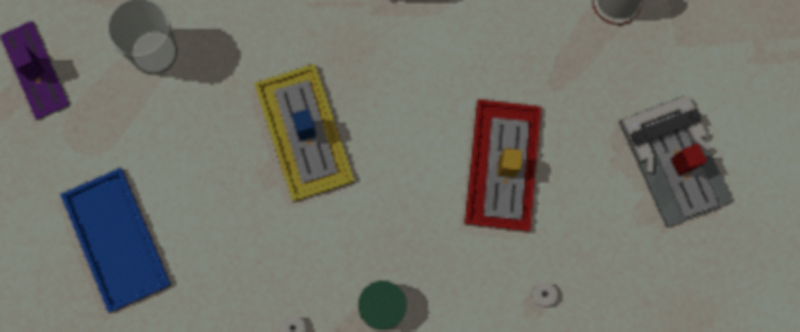

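```bash
python3 - <<'E'
from m import *
import pickle
from scipy.spatial.transform import Rotation as Ro
d=pickle.load(open('top0.pkl','rb'))
c=np.array([cast(d,360+x/5,180+y/5,0.008)[:2] for x,y in [(440,158),(608,95),(732,367),(565,432)]])
print(np.round(c,3),c.mean(0)); 
print('len',np.linalg.norm(c[0]-c[3]),np.linalg.norm(c[1]-c[2]),np.linalg.norm(c[0]-c[1]))
v=(c[0]+c[1]-c[2]-c[3]);print('hold yaw',np.degrees(np.arctan2(v[1],v[0])), 'origin',c.mean(0)-0.006*v/np.linalg.norm(v))
for n in ['red','blue','yellow']:
    x=max(blob(d,n,0),key=lambda x:cv2.contourArea(x)*(cv2.minAreaRect(x)[0][1]>150))
    b=cv2.boxPoints(cv2.minAreaRect(x)); p=np.array([cast(d,*q,0.01)[:2] for q in b])
    e=[p[1]-p[0],p[2]-p[1]]; e=max(e,key=np.linalg.norm); print(n,p.mean(0).round(4),(np.degrees(np.arctan2(e[1],e[0]))).round(1),np.linalg.norm(e))
print('cone', cast(d,447,155,0),'cup',cast(d,208,178,0))
d2=pickle.load(open('side0.pkl','rb'));print('cone s',cast(d2,476,327,0),'cup',cast(d2,313,197,0))
for n in ['top','side']:
    d=pickle.load(open(n+'0.pkl','rb'))
s=ctrl.get_state();R=Ro.from_rotvec(s['tool_rot']).as_matrix();print(R.round(3))
w=get_image('wrist')['camera_from_world'];w=np.array(w);o=-w[:3,:3].T@w[:3,3];print('cam in tool',R.T@(o-s['position']), 'cam axes in tool',(R.T@w[:3,:3].T).round(3))
E
```

```text
[[ 0.585 -0.271]
 [ 0.608 -0.354]
 [ 0.474 -0.392]
 [ 0.451 -0.31 ]] [ 0.52944696 -0.3318055 ]
len 0.13988820796868193 0.1396210303871473 0.08687908367527965
hold yaw 15.916820237200193 origin [ 0.52367699 -0.33345095]
red [ 0.5431 -0.1236] -12.0 0.15436455996245613
blue [0.4934 0.3416] -160.4 0.1545069490212177
yellow [0.6042 0.1108] -166.8 0.15459133488583354
cone [ 0.72763866 -0.2903937   0.        ] cup [0.71917976 0.28922917 0.        ]
cone s [ 0.73933574 -0.2887016   0.        ] cup [0.72236049 0.28389514 0.        ]
[[ 0.39  -0.001 -0.921]
 [ 0.921 -0.001  0.39 ]
 [-0.001 -1.    -0.   ]]
cam in tool [ 0.00059465 -0.1605829   0.07005737] cam axes in tool [[ 1.     0.001  0.001]
 [ 0.     0.257 -0.966]
 [-0.001  0.966  0.257]]
```

Request:
drive_tool(increments="-42.5 0 -42.2 0 0;-42.5 0 -42.2 0 0;-42.5 0 -42.2 0 0;-42.5 0 -42.2 0 0;-42.5 0 -42.2 0 0;-42.5 0 -42.2 0 0;-42.5 0 -42.2 0 0;-42.5 0 -42.2 0 0;-42.5 0 -42.2 0 0;-42.5 0 -42.2 0 0;-42.5 0 -42.2 0 0;-42.5 0 -42.2 0 0;-42.5 0 -42.2 0 0;0 0 0 10.5 0;0 0 0 10.5 0;0 0 0 10.5 0;0 0 0 10.5 0")

```text
time: 2.33
position: [0.5431, -0.1243, 0.2224]
tool_rot: [-1.544, -0.338, 0.338]
ft_force: [0.4, -1.1, 0.4]
grip_width: 1.004
```

Request:
drive_tool(increments="0 0 0 10.5 0;0 0 0 10.5 0;0 0 0 10.5 0;0 0 0 10.5 0;0 0 0 10.5 0;0 0 0 10.5 0;0 0 0 10.5 0;0 0 0 10.5 0;0 0 0 10.5 0;0 0 0 10.5 0;0 0 0 10.5 0;0 0 0 10.5 0;0 0 0 0 0;0 0 0 0 0")

```text
time: 4.08
position: [0.5432, -0.1241, 0.2225]
tool_rot: [-1.114, 1.347, -1.346]
ft_force: [0.8, -0.1, -0.0]
grip_width: 1.0
```

```bash
cat >> h.py <<'E'
from scipy.spatial.transform import Rotation as Ro
def rep():
    s=ctrl.get_state();R=Ro.from_rotvec(s['tool_rot']).as_matrix();p=s['position']
    print('t',round(s['time'],2),'tcp',p.round(4),'psi',round(np.degrees(np.arctan2(R[1,0],R[0,0])),2),'tilt',np.degrees(np.arccos(-R[2,1])).round(2),'F',s['ft_force'].round(1),'T',s['torque'].round(2),'w',round(s['grip_width'],3),'q',s['joint_positions'].round(2))
    return s,R,p
def rel(tgt,psi=None):
    s,R,p=rep(); print('tool delta mm',(R.T@(np.array(tgt)-p)*1000).round(1))
    if psi is not None: print('turn deg', -((psi-np.degrees(np.arctan2(R[1,0],R[0,0]))+180)%360-180))
E
python3 - <<'E'
from h import *
rep(); d=grab('wrist','w1.png')
import pickle; pickle.dump(d,open('w1.pkl','wb'))
E
```

```text
t 4.08 tcp [ 0.5432 -0.1241  0.2225] psi -100.78 tilt 0.01 F [ 0.8 -0.1 -0. ] T [ 0.01  0.12 -0.02] w 1.0 q [-0.64  0.16  0.91  1.71 -0.13  1.33 -1.46]
```

View pics/w1.png

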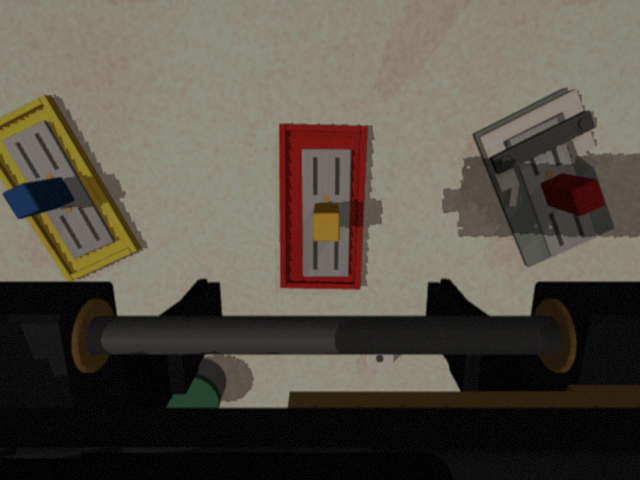

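```bash
cat > m2.py <<'E'
from m import *
def quad(d,pts,z):
    # pts ordered: farL, farR, nearR, nearL  in image
    p=np.array([cast(d,*q,z)[:2] for q in pts]); v=p[0]+p[1]-p[2]-p[3]
    print('c',p.mean(0).round(4),'yaw',np.degrees(np.arctan2(v[1],v[0])).round(2),'L',np.linalg.norm(v)/2*1e3,'W',np.linalg.norm(p[0]+p[3]-p[1]-p[2])/2*1e3)
    return p.mean(0),np.degrees(np.arctan2(v[1],v[0]))
E
python3 - <<'E'
from m2 import *
import pickle
d=pickle.load(open('w1.pkl','rb'))
for c in ['red','blue','yellow']:
    for x in blob(d,c,0):
        r=cv2.minAreaRect(x); 
        if r[0][1]<300 : print(c,cv2.contourArea(x),cv2.boxPoints(r).round(1).tolist())
cv2.imwrite('pics/zw1.png',cv2.resize(d['img'][110:300,260:400],None,fx=4,fy=3.1,interpolation=cv2.INTER_CUBIC)[:,:,::-1])
cv2.imwrite('pics/zw2.png',cv2.resize(d['img'][80:280,460:640],None,fx=3,fy=3,interpolation=cv2.INTER_CUBIC)[:,:,::-1])
cv2.imwrite('pics/zw3.png',cv2.resize(d['img'][80:290,0:160],None,fx=3,fy=2.8,interpolation=cv2.INTER_CUBIC)[:,:,::-1])
E
```

```text
red 802.0 [[567.9000244140625, 184.6999969482422], [595.5, 175.5], [605.9000244140625, 206.6999969482422], [578.2999877929688, 215.89999389648438]]
red 13593.0 [[275.8999938964844, 287.5], [279.0, 123.30000305175781], [367.1000061035156, 124.9000015258789], [364.0, 289.1000061035156]]
blue 690.5 [[2.5999999046325684, 193.39999389648438], [23.5, 180.89999389648438], [40.400001525878906, 209.0], [19.5, 221.5]]
yellow 895.0 [[313.0, 203.0], [339.0, 203.0], [339.0, 241.0], [313.0, 241.0]]
yellow 6783.5 [[-26.600000381469727, 133.39999389648438], [47.599998474121094, 89.4000015258789], [141.1999969482422, 247.5], [67.0, 291.5]]
```

View pics/zw1.png

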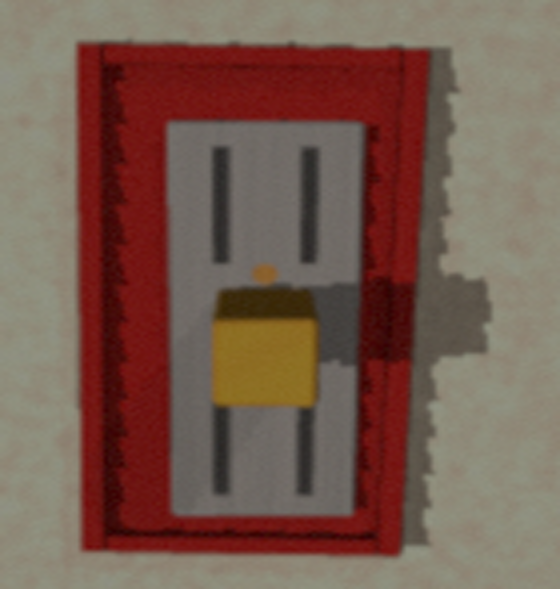

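View pics/zw2.png

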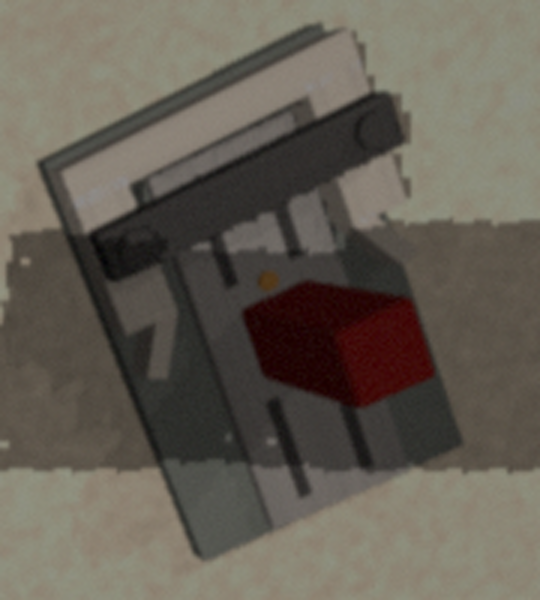

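View pics/zw3.png

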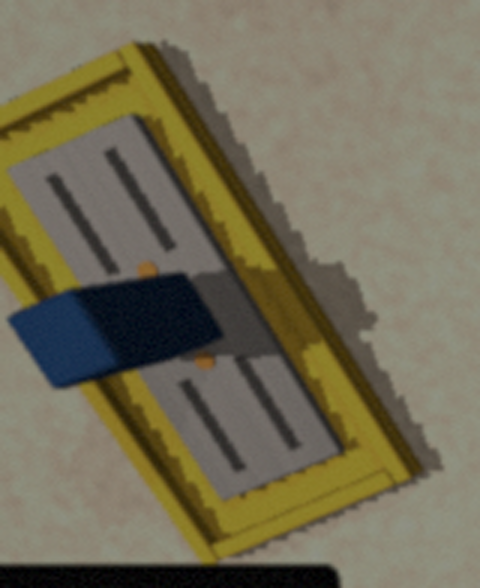

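```bash
python3 - <<'E'
from m2 import *
import pickle
d=pickle.load(open('w1.pkl','rb'))
f=lambda P,sx,sy,ox,oy:[(x/sx+ox,y/sy+oy) for x,y in P]
print('yellow plate');quad(d,f([(167,123),(364,122),(356,516),(172,516)],4,3.1,260,110),.009)
print('yellow block');c,_=quad(d,f([(215,319),(318,319),(315,405),(213,405)],4,3.1,260,110),.059)
print('red tray');quad(d,f([(79,43),(430,48),(400,554),(84,548)],4,3.1,260,110),.010)
print('blue plate');quad(d,f([(5,170),(135,113),(345,452),(222,498)],3,2.8,0,80),.009)
print('blue block');quad(d,f([(10,318),(75,290),(117,365),(55,388)],3,2.8,0,80),.059)
rel([*c,.06],-102)
E
```

```text
yellow plate
c [ 0.5385 -0.1252] yaw -10.92 L 119.29725228237959 W 43.995927873638664
yellow block
c [ 0.5391 -0.1251] yaw -12.0 L 22.95778222528357 W 20.685080796595173
red tray
c [ 0.5441 -0.1224] yaw -11.98 L 151.72208278792033 W 76.48033585468606
blue plate
c [0.6053 0.109 ] yaw 12.49 L 118.38620114824234 W 44.42215440135027
blue block
c [0.6049 0.1089] yaw 9.29 L 22.088981575962688 W 19.588869900498985
t 4.12 tcp [ 0.5432 -0.1242  0.2225] psi -100.82 tilt 0.01 F [ 0.  -0.  -0.3] T [-0.01  0.15 -0.01] w 1.002 q [-0.64  0.16  0.91  1.71 -0.13  1.33 -1.46]
tool delta mm [  1.7 162.5  -3.8]
turn deg 1.1833786198675114
```

Request:
drive_tool(increments="1.5 45 -4 0.5 0;0 45 0 0 0;0 45 0 0 0;0 35 0 0 0;0 17 0 0 0;0 10.5 0 0 0;0 0 0 0 0;0 0 0 0 0;0 0 0 0 255;0 0 0 0 255;0 0 0 0 255;0 0 0 0 255;0 0 0 0 255;0 0 0 0 255", squeeze=40)

```text
time: 5.88
position: [0.539, -0.1249, 0.025]
tool_rot: [-1.108, 1.355, -1.355]
ft_force: [-0.2, -0.4, 0.4]
grip_width: 0.403
```

```bash
python3 - <<'E'
from m2 import *
rep();d=grab('wrist','w2.png')
E
```

```text
t 5.88 tcp [ 0.539  -0.1249  0.025 ] psi -101.46 tilt 0.0 F [-0.2 -0.4  0.4] T [-0.08  0.16 -0.01] w 0.403 q [-0.52  0.4   0.82  1.93 -0.35  0.97 -1.3 ]
```

View pics/w2.png

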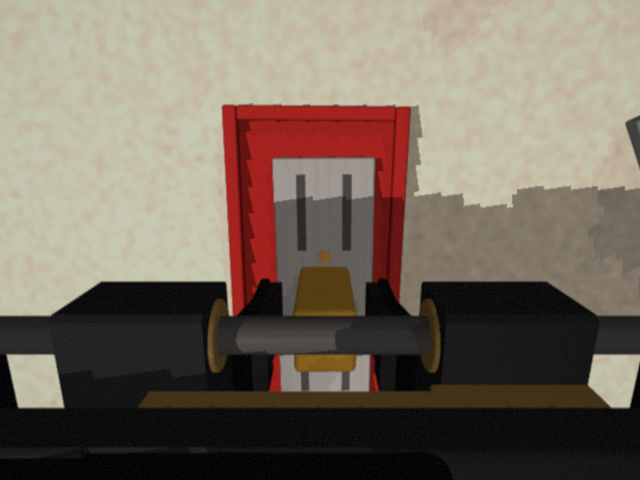

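Request:
drive_tool(increments="0 0 0 0 255;0 0 0 0 255;0 0 0 0 255;0 0 0 0 255;0 0 0 0 255;0 0 0 0 255")

```text
time: 6.68
position: [0.539, -0.1251, 0.0251]
tool_rot: [-1.108, 1.355, -1.355]
ft_force: [-0.4, -0.7, -1.7]
grip_width: 0.247
```

```bash
python3 - <<'E'
from m2 import *
rel([.4935,.3412,.10],-70.4)
E
```

```text
t 6.67 tcp [ 0.539  -0.1251  0.0251] psi -101.47 tilt 0.01 F [-0.4 -0.7 -1.7] T [-0.17  0.17  0.01] w 0.247 q [-0.52  0.4   0.82  1.93 -0.35  0.97 -1.3 ]
tool delta mm [-447.9  -75.  -137.3]
turn deg -31.066168662110385
```

Request:
drive_tool(increments="0 -15 0 0 255;0 -35 0 0 255;0 -40 0 0 255;-20 0 -6 0 255;-48 0 -14.7 0 255;-48 0 -14.7 0 255;-48 0 -14.7 0 255;-48 0 -14.7 0 255;-48 0 -14.7 0 255;-48 0 -14.7 0 255;-48 0 -14.7 0 255;-48 0 -14.7 0 255;-30 0 -9.2 0 255;-14 0 -4.5 0 255;0 0 0 -10.5 255;0 0 0 -10.5 255;0 0 0 -10 255;0 0 0 0 255;0 0 0 0 255")

```text
time: 9.05
position: [0.4938, 0.3405, 0.1153]
tool_rot: [-1.35, 0.957, -0.958]
ft_force: [-0.5, 0.2, -3.1]
grip_width: 0.25
```

```bash
python3 - <<'E'
from m2 import *
rel([.4935,.3412,.026],-70.4);d=grab('wrist','w3.png')
import pickle; pickle.dump(d,open('w3.pkl','wb'))
E
```

```text
t 9.05 tcp [0.4938 0.3405 0.1153] psi -70.7 tilt 0.01 F [-0.5  0.2 -3.1] T [-0.06  0.15  0.01] w 0.25 q [-1.11  0.32  0.55  1.73 -0.18  1.15 -1.74]
tool delta mm [-0.8 89.3 -0.1]
turn deg -0.3011812993110823
```

View pics/w3.png

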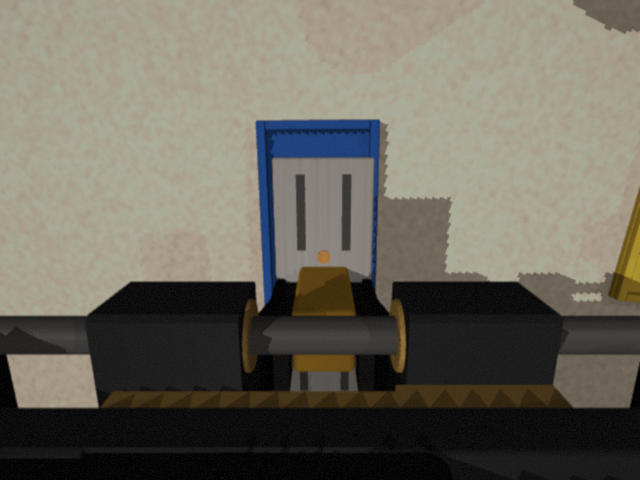

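Request:
drive_tool(increments="-1 40 0 0 255;0 30 0 0 255;0 12 0 0 255;0 5 0 0 255;0 3 0 0 255;0 0.5 0 0 255;0 0 0 0 255;0 0 0 0 0;0 0 0 0 0;0 0 0 0 0;0 0 0 0 0;0 -30 0 0 0;0 -60 0 0 0")

```text
time: 10.72
position: [0.4912, 0.3412, 0.113]
tool_rot: [-1.357, 0.956, -0.954]
ft_force: [0.9, 0.4, 0.4]
grip_width: 0.848
```

```bash
python3 - <<'E'
from m2 import *
rel([.50,-.34,.16],-74);d=grab('wrist','w4.png')
import pickle; pickle.dump(d,open('w4.pkl','wb'))
E
```

```text
t 10.72 tcp [0.4912 0.3412 0.113 ] psi -70.45 tilt 0.34 F [0.9 0.4 0.4] T [ 0.03  0.11 -0.02] w 0.848 q [-1.11  0.32  0.55  1.73 -0.18  1.15 -1.74]
tool delta mm [ 645.   -44.2 -219.8]
turn deg 3.5454819764220247
```

View pics/w4.png

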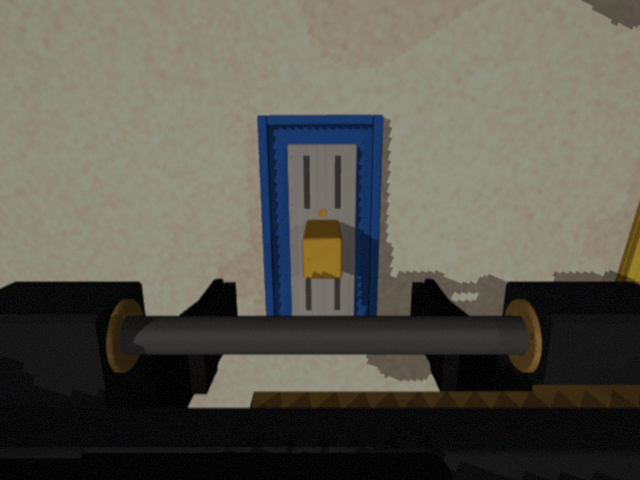

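Request:
drive_tool(increments="0 -50 0 0 0;0 -50 0 0 0;25 0 -8.5 0 0;53 0 -18 0 0;53 0 -18 0 0;53 0 -18 0 0;53 0 -18 0 0;53 0 -18 0 0;53 0 -18 0 0;53 0 -18 0 0;53 0 -18 0 0;53 0 -18 0 0;53 0 -18 0 0;53 0 -18 0 0;37 0 -13 0 0;0 0 0 3.5 0;0 0 0 0 0;0 0 0 0 0")

```text
time: 13.02
position: [0.5018, -0.3382, 0.214]
tool_rot: [-1.329, 1.0, -0.998]
ft_force: [-0.5, -0.1, 0.1]
grip_width: 0.997
```

```bash
python3 - <<'E'
from m2 import *
rep();d=grab('wrist','w5.png')
import pickle; pickle.dump(d,open('w5.pkl','wb'))
cv2.imwrite('pics/zw5.png',cv2.resize(d['img'][60:310,200:460],None,fx=3,fy=2.4,interpolation=cv2.INTER_CUBIC)[:,:,::-1])
E
```

```text
t 13.03 tcp [ 0.5018 -0.3382  0.214 ] psi -73.87 tilt 0.06 F [-0.5 -0.1  0.1] T [-0.    0.19  0.02] w 0.997 q [-0.3   0.37  1.07  1.61 -0.33  1.36 -0.47]
```

View pics/w5.png

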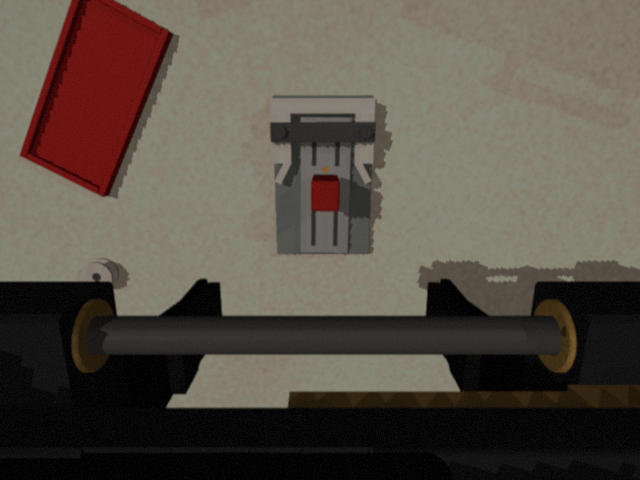

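View pics/zw5.png

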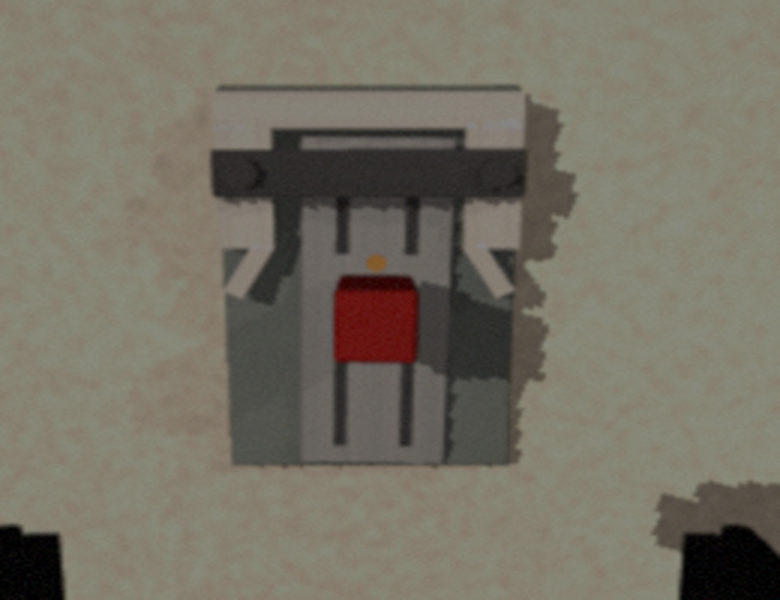

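```bash
python3 - <<'E'
from m2 import *
import pickle
d=pickle.load(open('w5.pkl','rb'))
f=lambda P:[(x/3+200,y/2.4+60) for x,y in P]
print('red block');c,_=quad(d,f([(337,290),(418,290),(417,362),(334,362)]),.063)
P=[(232,465),(512,465)];n=np.array([cast(d,*q,.008)[:2] for q in f(P)])
e=n[0]-n[1]; print('near edge',n.round(4),np.linalg.norm(e),'yaw',np.degrees(np.arctan2(e[1],e[0]))-90)
b=np.array([cast(d,*q,.028)[:2] for q in f([(212,150),(526,150),(525,196),(213,196)])]);e=b[0]-b[1];print('bar',b.round(4),np.linalg.norm(e),'yaw',np.degrees(np.arctan2(e[1],e[0]))-90,b.mean(0))
y=np.radians(16.1);ux=np.array([np.cos(y),np.sin(y)]);uy=np.array([-ux[1],ux[0]])
print('orig from near',n.mean(0)+.064*ux,'from bar',b.mean(0)-.046*ux)
pl=np.array([cast(d,*q,.013)[:2] for q in f([(301,464),(445,464)])]).mean(0);print('plate->block',pl+.06*ux)
rt=np.array([cast(d,*q,.01)[:2] for q in [(80,0),(174,35),(105,195),(22,155)]]);print('red tray',rt)
rel([*c,.030],-73.9)
E
```

```text
red block
c [ 0.5246 -0.3326] yaw 14.87 L 22.94994665363682 W 20.803106885733904
near edge [[ 0.4524 -0.3071]
 [ 0.4764 -0.3905]] 0.0867168536209481 yaw 16.079726924503845
bar [[ 0.5646 -0.275 ]
 [ 0.5881 -0.3564]
 [ 0.5737 -0.3607]
 [ 0.5501 -0.2789]] 0.08468691897745466 yaw 16.065172308720435 [ 0.56911341 -0.31775933]
orig from near [ 0.52591792 -0.33105388] from bar [ 0.52491756 -0.33051581]
plate->block [ 0.52397392 -0.33193418]
red tray [[ 0.61308889 -0.10454059]
 [ 0.60871287 -0.18093519]
 [ 0.46341767 -0.14617781]
 [ 0.47830783 -0.07180152]]
t 13.07 tcp [ 0.5021 -0.3381  0.2142] psi -73.85 tilt 0.05 F [ 0.5 -0.1  0.2] T [-0.06  0.12 -0.02] w 0.999 q [-0.3   0.37  1.07  1.61 -0.33  1.36 -0.47]
tool delta mm [  1.2 184.2  23.1]
turn deg 0.05120483778472362
```

Request:
drive_tool(increments="0 45 22.5 0 0;0 45 0 0 0;0 45 0 0 0;0 30 0 0 0;1 14 0 0 0;0 7 0 0 0;0 0 0 0 0;0 0 0 0 255;0 0 0 0 255;0 0 0 0 255;0 0 0 0 255;0 0 0 0 255;0 0 0 0 255;0 0 0 0 255;0 0 0 0 255;0 0 0 0 255;0 0 0 0 255;0 0 0 0 255;0 0 0 0 255")

```text
time: 15.45
position: [0.5238, -0.3335, 0.0285]
tool_rot: [-1.328, 1.001, -1.0]
ft_force: [-1.3, 1.9, 1.4]
grip_width: 0.249
```

```bash
python3 - <<'E'
from m2 import *
rep();d=grab('wrist','w6.png')
E
```

```text
t 15.45 tcp [ 0.5238 -0.3335  0.0285] psi -73.96 tilt 0.03 F [-1.3  1.9  1.4] T [ 0.17  0.3  -0.01] w 0.249 q [-0.18  0.59  0.92  1.75 -0.53  1.07 -0.37]
```

View pics/w6.png

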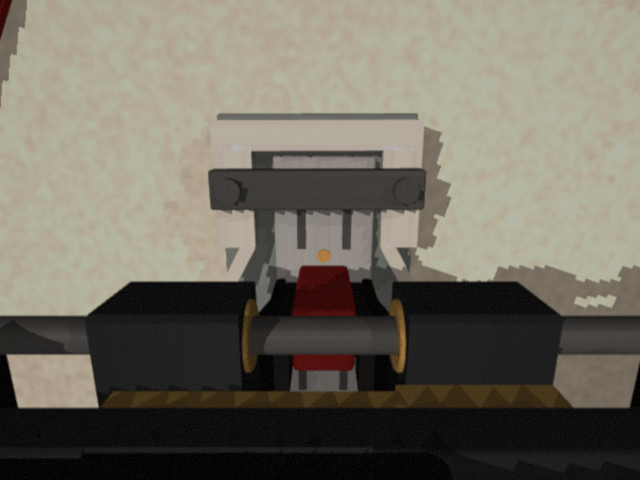

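Request:
drive_tool(increments="0 0 -4 0 255;0 0 -10 0 255;0 0 -15 0 255;0 0 -15 0 255;0 0 -12 0 255;0 0 -4 0 255;0 0 0 0 255;0 -15 0 0 255;0 -35 0 0 255;0 -40 0 0 255;0 0 0 0 255;0 0 0 0 255")

```text
time: 17.0
position: [0.4662, -0.3494, 0.1181]
tool_rot: [-1.328, 1.001, -0.999]
ft_force: [-0.1, 1.3, -3.6]
grip_width: 0.248
```

```bash
python3 - <<'E'
from m2 import *
rel([.5436,-.123,.118],-102);d=grab('wrist','w7.png')
cv2.imwrite('pics/t7.png',grab('top')['img'][150:320,130:540][:,:,::-1].repeat(2,0).repeat(2,1)[:,:800])
E
```

```text
t 17.0 tcp [ 0.4662 -0.3494  0.1181] psi -73.92 tilt 0.06 F [-0.1  1.3 -3.6] T [-0.04  0.17  0.01] w 0.248 q [-0.26  0.4   1.05  1.78 -0.38  1.18 -0.38]
tool delta mm [-196.2    0.3  137.1]
turn deg 28.08083387265259
```

View pics/w7.png

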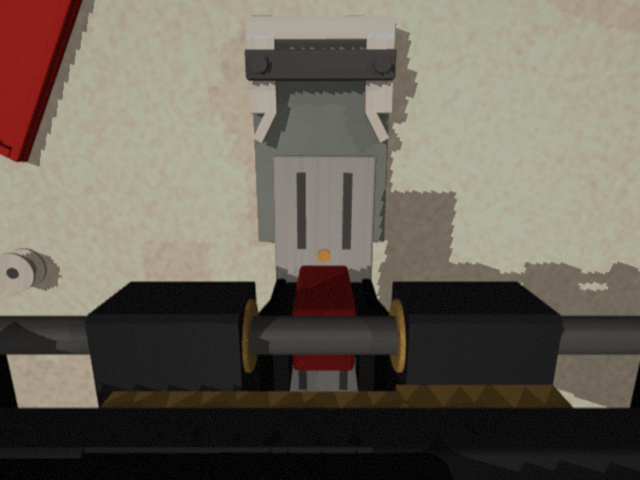

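Request:
drive_tool(increments="-20 0 14 0 255;-40 0 28 0 255;-40 0 28 0 255;-40 0 28 0 255;-40 0 28 0 255;-16 0 11 0 255;0 0 0 9.4 255;0 0 0 9.4 255;0 0 0 9.4 255;0 0 0 0 255;0 0 0 0 255")

```text
time: 18.48
position: [0.5433, -0.1244, 0.1181]
tool_rot: [-1.103, 1.363, -1.362]
ft_force: [-0.5, 0.8, -2.8]
grip_width: 0.25
```

```bash
python3 - <<'E'
from m2 import *
rel([.5436,-.123,.0245],-102);d=grab('wrist','w8.png')
E
```

```text
t 18.48 tcp [ 0.5433 -0.1244  0.1181] psi -102.04 tilt 0.05 F [-0.5  0.8 -2.8] T [-0.06  0.17  0.01] w 0.25 q [-0.78  0.37  1.15  1.84 -0.37  1.17 -1.29]
tool delta mm [-1.5 93.6  0.1]
turn deg -0.043183613145345134
```

View pics/w8.png

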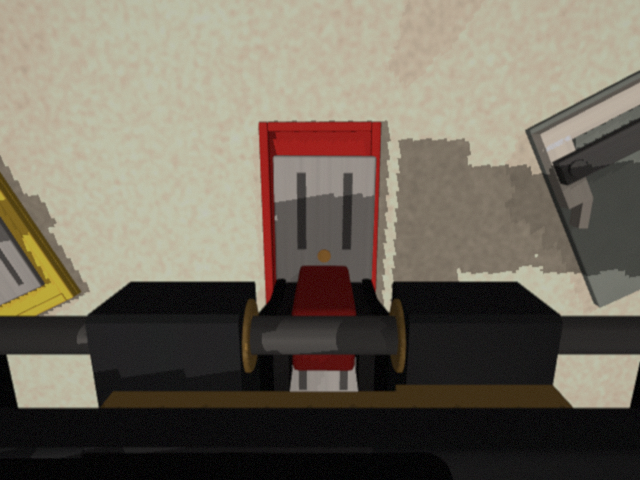

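Request:
drive_tool(increments="-1.5 40 0 0 255;0 30 0 0 255;0 13 0 0 255;0 6 0 0 255;0 4 0 0 255;0 0.7 0 0 255;0 0 0 0 255;0 0 0 0 0;0 0 0 0 0;0 0 0 0 0;0 0 0 0 0;0 0 0 0 0;0 -30 0 0 0;0 -50 0 0 0;0 -50 0 0 0;0 -40 0 0 0;0 0 0 0 0")

```text
time: 20.65
position: [0.5461, -0.1233, 0.1979]
tool_rot: [-1.096, 1.36, -1.366]
ft_force: [-0.1, 0.5, -1.4]
grip_width: 1.0
```

```bash
python3 - <<'E'
from m2 import *
rel([.605,.109,.20],-77.2);d=grab('wrist','w9.png')
E
```

```text
t 20.65 tcp [ 0.5461 -0.1233  0.1979] psi -102.16 tilt 0.36 F [-0.1  0.5 -1.4] T [-0.02  0.13 -0.01] w 1.0 q [-0.84  0.26  1.18  1.75 -0.25  1.29 -1.38]
tool delta mm [-239.5   -1.5    8.7]
turn deg -24.956778660393013
```

View pics/w9.png

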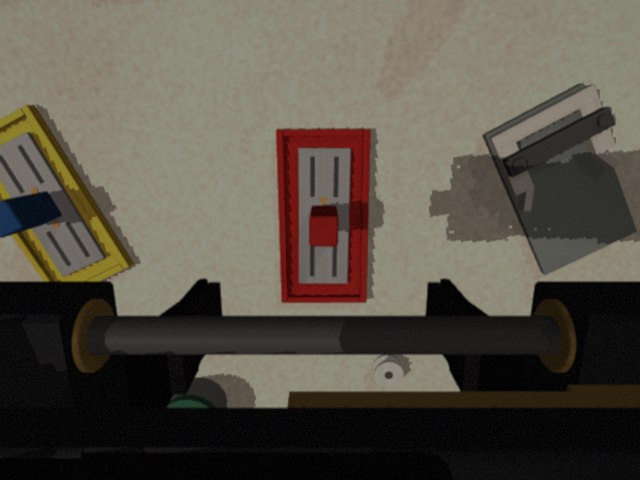

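Request:
drive_tool(increments="-40 0 1.5 0 0;-50 0 1.8 0 0;-50 0 1.8 0 0;-50 0 1.8 0 0;-49.5 0 1.8 0 0;0 0 0 -9 0;0 0 0 -9 0;0 0 0 -7 0;0 0 0 0 0;0 0 0 0 0")

```text
time: 21.95
position: [0.6025, 0.1095, 0.1939]
tool_rot: [-1.307, 1.045, -1.044]
ft_force: [0.6, -0.1, 0.0]
grip_width: 1.001
```

```bash
python3 - <<'E'
from m2 import *
rep();d=grab('wrist','w10.png')
import pickle; pickle.dump(d,open('w10.pkl','wb'))
cv2.imwrite('pics/zw10.png',cv2.resize(d['img'][90:310,240:420],None,fx=4,fy=2.7,interpolation=cv2.INTER_CUBIC)[:,:,::-1])
E
```

```text
t 21.95 tcp [0.6025 0.1095 0.1939] psi -77.3 tilt 0.09 F [ 0.6 -0.1  0. ] T [-0.06  0.12 -0.05] w 1.001 q [-0.99  0.37  0.98  1.62 -0.31  1.32 -1.32]
```

View pics/zw10.png

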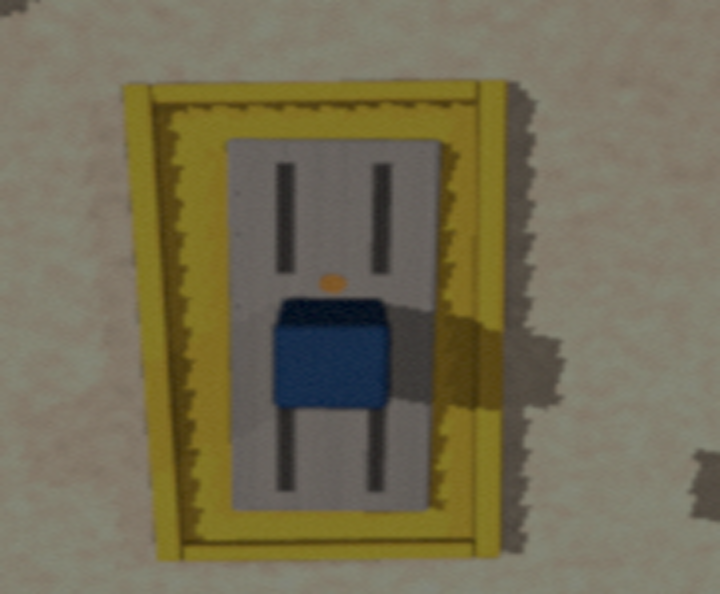

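```bash
python3 - <<'E'
from m2 import *
import pickle
d=pickle.load(open('w10.pkl','rb'))
f=lambda P:[(x/4+240,y/2.7+90) for x,y in P]
quad(d,f([(228,139),(440,140),(428,511),(234,510)]),.009)
c,_=quad(d,f([(277,325),(389,325),(388,409),(277,409)]),.059)
quad(d,f([(124,86),(506,82),(499,556),(158,560)]),.010)
rel([.603,.1085,.025],-77)
E
```

```text
c [0.6054 0.111 ] yaw 12.31 L 118.9292243966428 W 43.21085402672782
c [0.6057 0.1109] yaw 12.4 L 23.449788114307957 W 20.502211879366598
c [0.6047 0.1131] yaw 13.61 L 151.42431807117373 W 76.66306871389625
t 22.0 tcp [0.6027 0.1096 0.1941] psi -77.27 tilt 0.06 F [-0.9 -0.4  0.7] T [-0.07  0.16 -0.04] w 1.002 q [-1.    0.37  0.98  1.62 -0.31  1.32 -1.32]
tool delta mm [  1.1 169.1   0.3]
turn deg -0.2701866602133123
```

Request:
drive_tool(increments="-1 45 3 0.3 0;0 45 0 0 0;0 45 0 0 0;0 20 0 0 0;0 9 0 0 0;0 5 0 0 0;0 0 0 0 0;0 0 0 0 255;0 0 0 0 255;0 0 0 0 255;0 0 0 0 255;0 0 0 0 255;0 0 0 0 255;0 0 0 0 255;0 0 0 0 255;0 0 0 0 255;0 0 0 0 255;0 0 0 0 255;0 0 0 0 255")

```text
time: 24.38
position: [0.6058, 0.1112, 0.0259]
tool_rot: [-1.305, 1.046, -1.047]
ft_force: [0.1, -1.0, 0.3]
grip_width: 0.252
```

Request:
drive_tool(increments="0 -15 0 0 255;0 -35 0 0 255;0 -40 0 0 255;0 0 0 0 255")

```text
time: 24.88
position: [0.6081, 0.1115, 0.1197]
tool_rot: [-1.299, 1.043, -1.048]
ft_force: [0.0, -0.0, -2.1]
grip_width: 0.247
```

```bash
python3 - <<'E'
from m2 import *
y=np.radians(16.1);ux=np.array([np.cos(y),np.sin(y)])
print(np.array([.525,-.3318])-.055*ux)
rel([*(np.array([.525,-.3318])-.055*ux),.115],-73.9);d=grab('wrist','w11.png')
E
```

```text
[ 0.47215715 -0.34705231]
t 24.88 tcp [0.6081 0.1115 0.1197] psi -77.47 tilt 0.38 F [ 0.  -0.  -2.1] T [-0.07  0.1   0.  ] w 0.247 q [-0.96  0.45  0.94  1.69 -0.38  1.19 -1.28]
tool delta mm [ 418.2    2.8 -232.3]
turn deg -3.5671208541692465
```

View pics/w11.png

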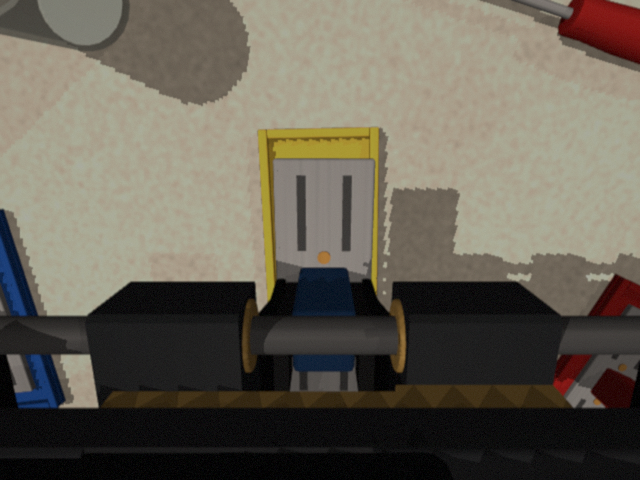

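Request:
drive_tool(increments="20 0 -11 0 255;45 0 -25 -3.5 255;45 0 -25 0 255;45 0 -25 0 255;45 0 -25 0 255;45 0 -25 0 255;0 0 0 0 255")

```text
time: 25.8
position: [0.5339, -0.1676, 0.115]
tool_rot: [-1.328, 1.01, -1.009]
ft_force: [0.5, 0.7, -2.9]
grip_width: 0.25
```

```bash
python3 - <<'E'
from m2 import *
rel([.4721,-.347,.115],-73.9)
E
```

```text
t 25.8 tcp [ 0.5339 -0.1676  0.115 ] psi -74.58 tilt 0.22 F [ 0.5  0.7 -2.9] T [ 0.03  0.12 -0.07] w 0.25 q [-0.62  0.33  1.04  1.84 -0.31  1.15 -0.78]
tool delta mm [ 156.5    0.6 -107.3]
turn deg -0.6820539834620831
```

Request:
drive_tool(increments="45 0 -30 0 255;45 0 -30 0 255;45 0 -30 0 255;19 0 -15 0 255;0 0 0 0 255;0 0 0 0 255;0 0 0 0 255")

```text
time: 26.68
position: [0.4806, -0.3356, 0.1153]
tool_rot: [-1.329, 0.999, -0.997]
ft_force: [-0.3, 0.1, -3.6]
grip_width: 0.251
```

```bash
python3 - <<'E'
from m2 import *
rel([.4721,-.347,.0305],-73.9);d=grab('wrist','w12.png')
import pickle; pickle.dump(d,open('w12.pkl','wb'))
cv2.imwrite('pics/zw12.png',cv2.resize(d['img'][0:300,200:450],None,fx=3,fy=2,interpolation=cv2.INTER_CUBIC)[:,:,::-1])
E
```

```text
t 26.68 tcp [ 0.4806 -0.3356  0.1153] psi -73.81 tilt 0.08 F [-0.3  0.1 -3.6] T [-0.07  0.17 -0.02] w 0.251 q [-0.27  0.41  1.03  1.77 -0.38  1.18 -0.41]
tool delta mm [  8.7  84.8 -11.3]
turn deg 0.08864273256443767
```

View pics/zw12.png

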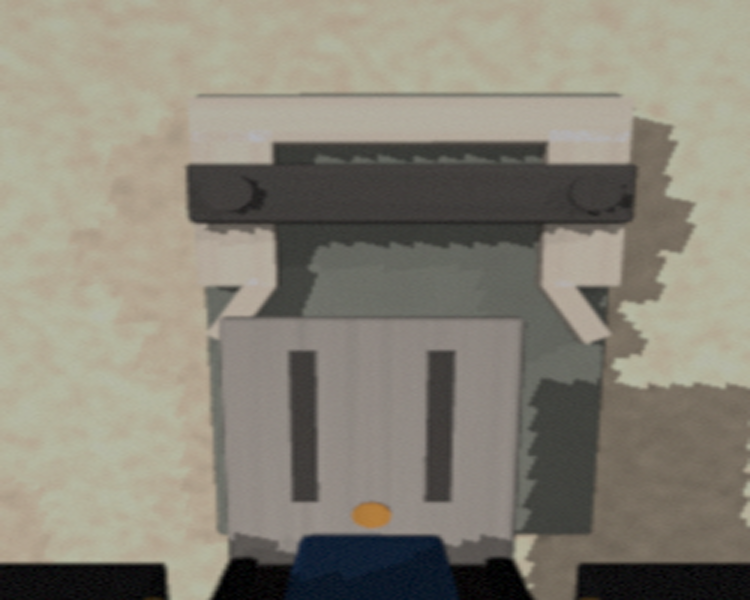

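```bash
python3 - <<'E'
from m2 import *
import pickle
d=pickle.load(open('w12.pkl','rb'))
f=lambda P:[(x/3+200,y/2) for x,y in P]
y=np.radians(16.1);ux=np.array([np.cos(y),np.sin(y)])
c,_=quad(d,f([(188,165),(636,167),(632,222),(189,220)]),.028); print('orig',c-.046*ux)
g=np.array([cast(d,*q,.019)[:2] for q in f([(276,285),(541,285)])]);print('gap',np.linalg.norm(g[0]-g[1]),'x20->orig',g.mean(0)-.020*ux, 'yaw',np.degrees(np.arctan2(*(g[0]-g[1])[::-1]))-90)
# plate in view z = .1153-.0219+.005
quad(d,f([(220,318),(523,317),(515,530),(231,530)]),.0984)
# side of plate axis passing
s,R,p=rep()
P=np.array([cast(d,*q,.0984)[:2] for q in f([(220,318),(523,317)])]).mean(0);print('plate front centre minus 60 ->',P-.06*ux,'vs tcp',p)
E
```

```text
c [ 0.5689 -0.3176] yaw 15.51 L 14.826893940400476 W 84.62321870229887
orig [ 0.52468734 -0.33031944]
gap 0.05361193303573235 x20->orig [ 0.52514791 -0.3301258 ] yaw 16.124024799429165
c [ 0.515  -0.3254] yaw 16.41 L 47.28263023239135 W 42.835250710522686
t 26.73 tcp [ 0.4807 -0.3359  0.1155] psi -73.81 tilt 0.06 F [ 0.  -0.2 -4.4] T [-0.07  0.17  0.06] w 0.251 q [-0.27  0.41  1.03  1.77 -0.38  1.18 -0.41]
plate front centre minus 60 -> [ 0.4800299  -0.33538516] vs tcp [ 0.48067352 -0.33585639  0.11545405]
```

Request:
drive_tool(increments="7.4 0 -10.6 0 255;0 30 0 0 255;0 30 0 0 255;0 14 0 0 255;0 7 0 0 255;0 3 0 0 255;0 0 0 0 255;0 0 0 0 255")

```text
time: 27.72
position: [0.4723, -0.3479, 0.0326]
tool_rot: [-1.328, 0.999, -1.001]
ft_force: [1.2, -0.2, -2.9]
grip_width: 0.248
```

```bash
python3 - <<'E'
from m2 import *
rel([.5253,-.3307,.0305],-73.9);d=grab('wrist','w13.png')
E
```

```text
t 27.73 tcp [ 0.4723 -0.3479  0.0326] psi -73.96 tilt 0.08 F [ 1.2 -0.2 -2.9] T [-0.07  0.18 -0.03] w 0.248 q [-0.18  0.51  0.95  1.84 -0.48  1.04 -0.32]
tool delta mm [-1.9  2.1 55.7]
turn deg -0.05636754214728512
```

View pics/w13.png

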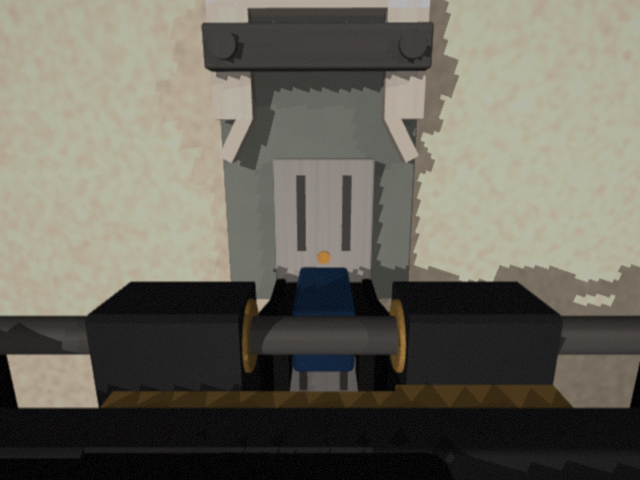

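Request:
drive_tool(increments="-2 2 0 0 255;0 0 4 0 255;0 0 8 0 255;0 0 10 0 255;0 0 10 0 255;0 0 8 0 255;0 0 5 0 255;0 0 3 0 255;0 0 0 0 255")

```text
time: 28.9
position: [0.5178, -0.3323, 0.0299]
tool_rot: [-1.328, 1.0, -1.001]
ft_force: [1.1, -0.7, -2.5]
grip_width: 0.251
```

```bash
python3 - <<'E'
from m2 import *
rel([.5253,-.3307,.0305],-73.9);d=grab('wrist','w14.png')
E
```

```text
t 28.9 tcp [ 0.5178 -0.3323  0.0299] psi -73.96 tilt 0.04 F [ 1.1 -0.7 -2.5] T [-0.09  0.04  0.01] w 0.251 q [-0.19  0.57  0.92  1.77 -0.52  1.06 -0.37]
tool delta mm [ 0.5 -0.6  7.7]
turn deg -0.05823508606897576
```

View pics/w14.png

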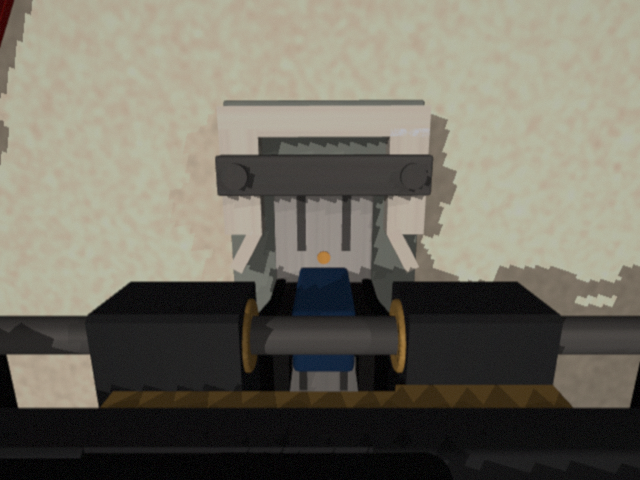

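Request:
drive_tool(increments="0 0 3 0 255;0 0 2 0 255;0 0 1.5 0 255;0 0 0 0 255;0 0 0 0 255")

```text
time: 29.58
position: [0.5239, -0.3305, 0.0299]
tool_rot: [-1.328, 1.0, -1.001]
ft_force: [-0.7, 0.4, -2.6]
grip_width: 0.25
```

Request:
drive_tool(increments="0 0 1 0 255;0 0 1 0 255;0 0 0 0 255")

```text
time: 29.95
position: [0.5256, -0.3301, 0.0299]
tool_rot: [-1.329, 1.0, -1.001]
ft_force: [0.7, -1.0, -2.0]
grip_width: 0.25
```

```bash
python3 - <<'E'
from m2 import *
rel([.5253,-.3307,.0305],-73.9)
d=grab('wrist');cv2.imwrite('pics/w15.png',cv2.resize(d['img'][80:300,200:450],None,fx=3,fy=2.7,interpolation=cv2.INTER_CUBIC)[:,:,::-1])
E
```

```text
t 29.95 tcp [ 0.5256 -0.3301  0.0299] psi -73.96 tilt 0.01 F [ 0.7 -1.  -2. ] T [-0.13  0.3   0.01] w 0.25 q [-0.19  0.58  0.92  1.75 -0.52  1.07 -0.38]
tool delta mm [ 0.5 -0.6 -0.5]
turn deg -0.06156051618518177
```

View pics/w15.png

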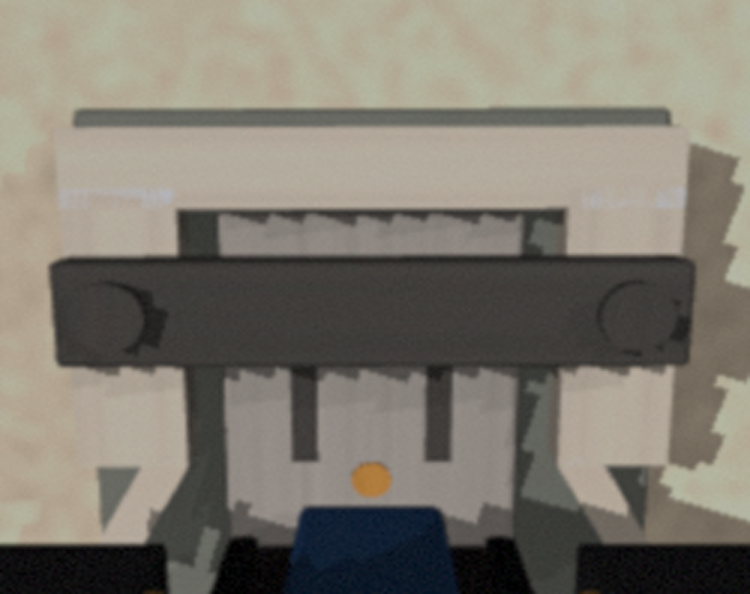

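Request:
drive_tool(increments="0 0 1 0 255;0 0 0 0 255")

```text
time: 30.25
position: [0.5265, -0.3298, 0.0299]
tool_rot: [-1.329, 1.001, -1.001]
ft_force: [-1.0, -0.1, -2.1]
grip_width: 0.252
```

Request:
drive_tool(increments="0 0 1 0 255;0 0 0 0 255")

```text
time: 30.5
position: [0.5266, -0.3298, 0.0299]
tool_rot: [-1.329, 1.002, -1.0]
ft_force: [-4.1, -1.3, 1.4]
grip_width: 0.246
```

Request:
drive_tool(increments="0 0.5 -0.7 0 255;0 0 0 0 255;0 0 0 0 0;0 0 0 0 0;0 0 0 0 0;0 0 0 0 0;0 0 0 0 0;0 -20 0 0 0;0 -40 0 0 0;0 -50 0 0 0;0 -50 -10 0 0;0 0 -20 0 0;0 0 0 0 0")

```text
time: 32.12
position: [0.4962, -0.3391, 0.1901]
tool_rot: [-1.326, 1.002, -1.003]
ft_force: [0.1, -0.3, -0.2]
grip_width: 0.996
```

```bash
python3 - <<'E'
from m2 import *
rel([.4938,.3412,.19],-70.5)
d=grab('wrist','w16.png')
import pickle; pickle.dump(d,open('w16.pkl','wb'))
cv2.imwrite('pics/zw16.png',cv2.resize(d['img'][60:310,200:460],None,fx=3,fy=2.4,interpolation=cv2.INTER_CUBIC)[:,:,::-1])
E
```

```text
t 32.12 tcp [ 0.4962 -0.3391  0.1901] psi -74.14 tilt 0.08 F [ 0.1 -0.3 -0.2] T [-0.09  0.13 -0.02] w 0.996 q [-0.29  0.37  1.06  1.65 -0.34  1.31 -0.46]
tool delta mm [-6.550e+02  6.000e-01  1.835e+02]
turn deg -3.6425316861827923
```

View pics/zw16.png

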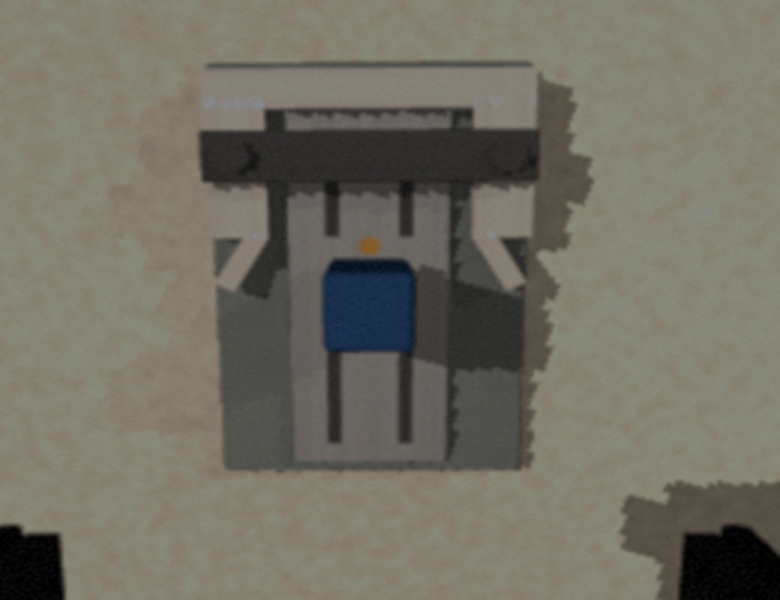

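Request:
drive_tool(increments="-30 0 8.4 0 0;-54 0 15.1 0 0;-54 0 15.1 0 0;-54 0 15.1 0 0;-54 0 15.1 0 0;-54 0 15.1 0 0;-54 0 15.1 0 0;-54 0 15.1 0 0;-54 0 15.1 0 0;-54 0 15.1 0 0;-54 0 15.1 0 0;-54 0 15.1 0 0;-31 0 9 0 0;0 0 0 -3.6 0;0 0 0 0 0;0 0 0 0 0")

```text
time: 34.17
position: [0.4932, 0.3418, 0.1887]
tool_rot: [-1.353, 0.955, -0.954]
ft_force: [0.3, -0.4, 0.3]
grip_width: 0.998
```

```bash
python3 - <<'E'
from m2 import *
rep()
d=grab('wrist')
import pickle; pickle.dump(d,open('w17.pkl','wb'))
cv2.imwrite('pics/zw17.png',cv2.resize(d['img'][90:310,240:420],None,fx=4,fy=2.7,interpolation=cv2.INTER_CUBIC)[:,:,::-1])
E
```

```text
t 34.17 tcp [0.4932 0.3418 0.1887] psi -70.46 tilt 0.07 F [ 0.3 -0.4  0.3] T [-0.11  0.11  0.01] w 0.998 q [-1.25  0.28  0.72  1.65 -0.19  1.29 -1.73]
```

View pics/zw17.png

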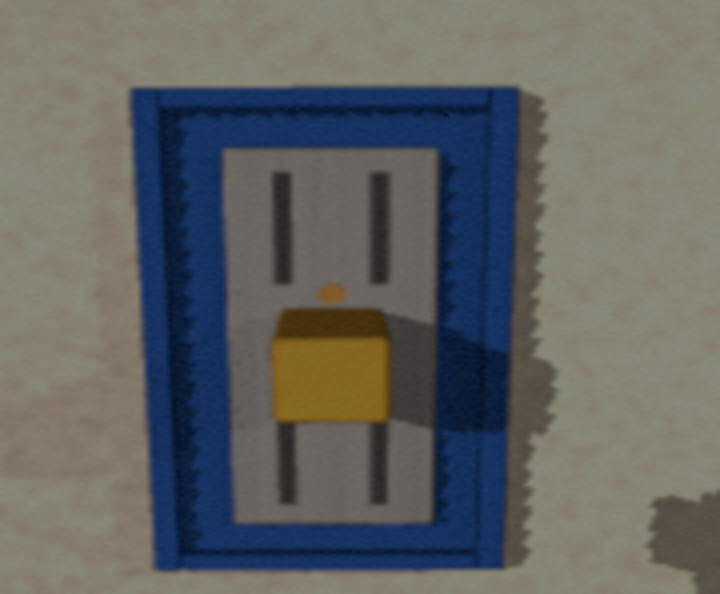

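Request:
drive_tool(increments="0 45 0 0 0;0 45 0 0 0;0 40 0 0 0;0 20 0 0 0;0 9 0 0 0;0 4 0 0 0;0 0 0 0 0;0 0 0 0 255;0 0 0 0 255;0 0 0 0 255;0 0 0 0 255;0 0 0 0 255;0 0 0 0 255;0 0 0 0 255;0 0 0 0 255;0 0 0 0 255;0 0 0 0 255;0 0 0 0 255;0 0 0 0 255")

```text
time: 36.6
position: [0.4934, 0.3423, 0.0264]
tool_rot: [-1.352, 0.953, -0.953]
ft_force: [-1.2, 0.9, -1.0]
grip_width: 0.249
```

Request:
drive_tool(increments="0 -15 0 0 255;0 -35 0 0 255;0 -40 0 0 255;0 0 0 0 255")

```text
time: 37.1
position: [0.4958, 0.3433, 0.1206]
tool_rot: [-1.345, 0.951, -0.954]
ft_force: [-0.3, 0.4, -3.0]
grip_width: 0.251
```

```bash
python3 - <<'E'
from m2 import *
rel([.6045,.112,.118],-76.8)
d=grab('wrist','w18.png')
E
```

```text
t 37.1 tcp [0.4958 0.3433 0.1206] psi -70.39 tilt 0.42 F [-0.3  0.4 -3. ] T [-0.08  0.11  0.02] w 0.251 q [-1.23  0.34  0.7   1.73 -0.24  1.16 -1.69]
tool delta mm [254.4   2.   24.8]
turn deg 6.409428684324382
```

View pics/w18.png

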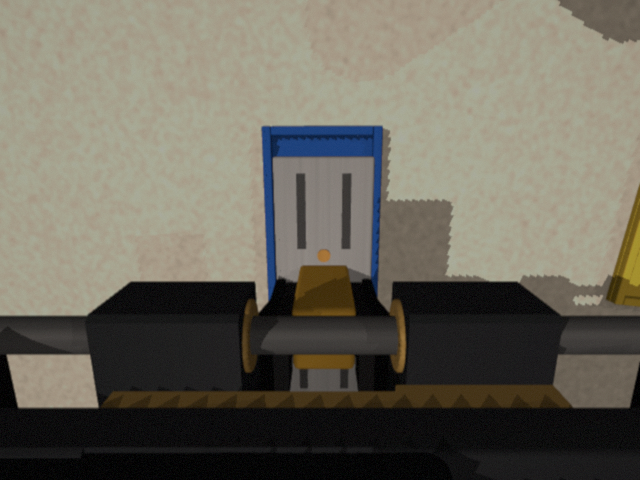

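Request:
drive_tool(increments="24 0 2.4 0 255;46 0 5 0 255;46 0 5 0 255;46 0 5 0 255;46 0 5 0 255;46 0 5 0 255;0 0 0 6.4 255;0 0 0 0 255;0 0 0 0 255")

```text
time: 38.28
position: [0.6036, 0.1133, 0.1154]
tool_rot: [-1.312, 1.036, -1.034]
ft_force: [0.1, 1.0, -2.6]
grip_width: 0.247
```

```bash
python3 - <<'E'
from m2 import *
rel([.6045,.112,.0262],-76.8)
d=grab('wrist','w19.png')
E
```

```text
t 38.27 tcp [0.6036 0.1133 0.1154] psi -76.57 tilt 0.11 F [ 0.1  1.  -2.6] T [-0.01  0.17  0.04] w 0.247 q [-0.87  0.4   0.8   1.7  -0.31  1.17 -1.32]
tool delta mm [ 1.5 89.2  0.8]
turn deg 0.2341397214826202
```

View pics/w19.png

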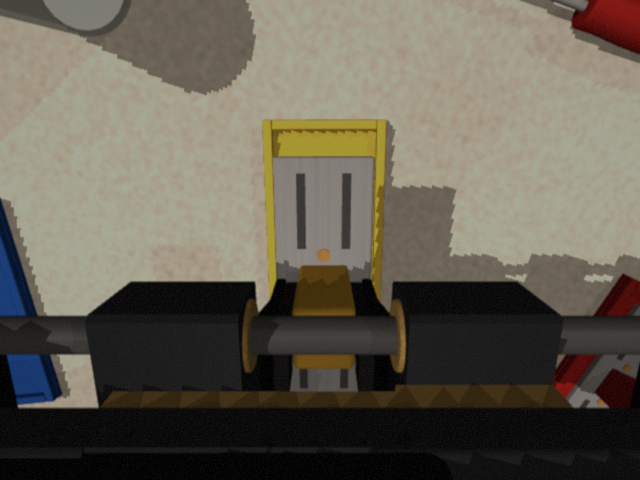

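Request:
drive_tool(increments="1.5 40 1 0.2 255;0 28 0 0 255;0 12 0 0 255;0 5 0 0 255;0 3.5 0 0 255;0 0.5 0 0 255;0 0 0 0 255;0 0 0 0 0;0 0 0 0 0;0 0 0 0 0;0 0 0 0 0;0 0 0 0 0;0 -30 0 0 0;0 -50 0 0 0;0 -50 0 0 0;0 -40 0 0 0;0 0 0 0 0;0 0 0 0 0")

```text
time: 40.58
position: [0.6054, 0.1111, 0.1968]
tool_rot: [-1.309, 1.041, -1.039]
ft_force: [-0.8, 0.7, -1.3]
grip_width: 1.0
```

```bash
python3 - <<'E'
from m2 import *
rep()
d=grab('wrist','w20.png')
import pickle; pickle.dump(d,open('w20.pkl','wb'))
E
```

```text
t 40.58 tcp [0.6054 0.1111 0.1968] psi -76.96 tilt 0.05 F [-0.8  0.7 -1.3] T [0.   0.17 0.  ] w 1.0 q [-0.9   0.34  0.84  1.6  -0.26  1.32 -1.36]
```

View pics/w20.png

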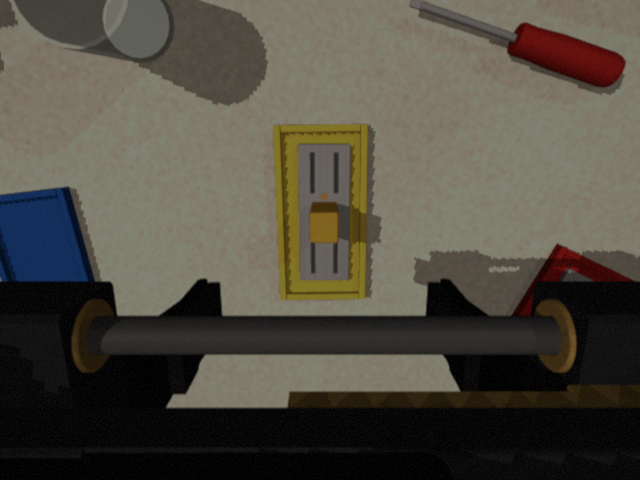

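Request:
drive_tool(increments="-50 -20 -20 0 0;-50 -30 -20 0 0;-50 -20 -20 0 0;-50 0 -10 0 0;0 0 0 0 0;0 0 0 0 0;0 0 0 0 0")

```text
time: 41.5
position: [0.4932, 0.2881, 0.2667]
tool_rot: [-1.308, 1.042, -1.043]
ft_force: [-0.2, -0.4, -0.1]
grip_width: 1.001
```

```bash
python3 - <<'E'
from m2 import *
rep()
for n in ['top','side']:
    d=grab(n,n+'9.png')
    cc=[('cone',(447,155)),]
    for c,zz in [('red',.059),('yellow',.059),('blue',.063),('green',.038)]:
        for x in blob(d,c,0):
            r=cv2.minAreaRect(x);p=cast(d,*r[0],.01)
            if .35<p[0]<.7 and abs(p[1])<.45: print(n,c,cv2.contourArea(x),np.round(r[0],1),p.round(3)[:2])
    if n=='top': cv2.imwrite('pics/zt9.png',cv2.resize(d['img'][130:330,130:540],None,fx=1.95,fy=1.95,interpolation=cv2.INTER_CUBIC)[:,:,::-1])
E
```

```text
t 41.5 tcp [0.4932 0.2881 0.2667] psi -77.13 tilt 0.08 F [-0.2 -0.4 -0.1] T [-0.12  0.17  0.04] w 1.001 q [-1.26  0.16  0.77  1.61 -0.11  1.42 -1.82]
top red 2066.5 [388.  234.4] [ 0.542 -0.123]
top yellow 2024.5 [285.7 217.4] [0.603 0.111]
top blue 576.5 [200.4 276. ] [0.483 0.315]
top blue 46.0 [188.4 248.7] [0.549 0.34 ]
top blue 28.5 [188.5 239.5] [0.57  0.339]
top blue 138.5 [481.5 230.5] [ 0.532 -0.342]
top green 331.5 [325.3 305.6] [0.391 0.037]
side red 2135.5 [357.6 319. ] [ 0.541 -0.123]
side yellow 1433.5 [315.1 247.1] [0.6  0.11]
side blue 127.5 [425.6 379.8] [ 0.553 -0.315]
side blue 1103.5 [231.1 216.7] [0.489 0.337]
side green 323.5 [257. 298.] [0.397 0.057]
```

View pics/zt9.png

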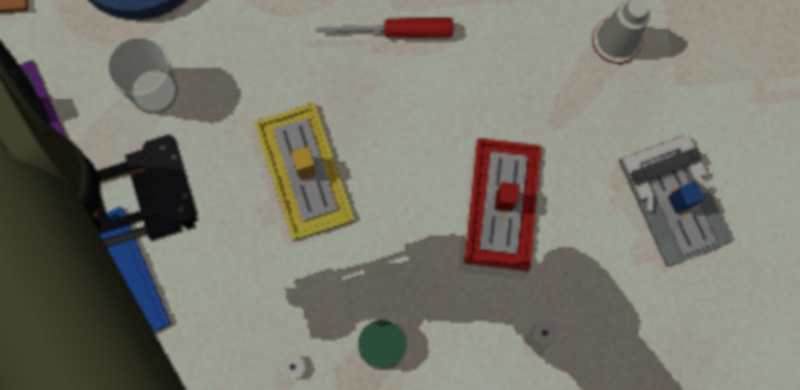

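View pics/side9.png

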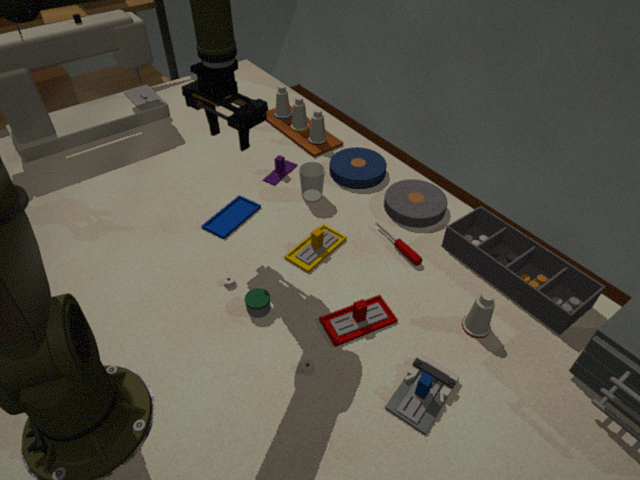

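```bash
python3 - <<'E'
from m2 import *
import pickle
d=pickle.load(open('w16.pkl','rb'))
f=lambda P:[(x/3+200,y/2.4+60) for x,y in P]
y=np.radians(16.1);ux=np.array([np.cos(y),np.sin(y)]);uy=np.array([-ux[1],ux[0]])
n=np.array([cast(d,*q,.008)[:2] for q in f([(225,468),(520,468)])]).mean(0)
p=np.array([cast(d,*q,.013)[:2] for q in f([(295,460),(447,460)])]).mean(0)
b=np.array([cast(d,*q,.028)[:2] for q in f([(200,131),(538,131),(537,181),(202,181)])]).mean(0)
o=b-.046*ux
print('along',(p-n)@ux*1e3-4,(p+.06*ux-o)@ux*1e3,'across',(p-n)@uy*1e3,(p-o)@uy*1e3)
workorder.close_job()
E
```

```text
along 0.4733852746776872 2.1357501655268845 across 0.41247521217863564 0.10029480496176647
the job is handed in; nothing more can be done
```

The changeover is done, and I handed the job in at about 42 s on the robot's clock; the hand-in reports no verdict.

**Moves:** I parked the yellow guide in the blue tray. I then drew the red guide out from under the bar and set it in the red tray. The blue guide went in flat under the bar, pushed until it touched the end stop (about 4 N). Last, I moved the yellow guide from the blue tray to its own tray.

**Last checks:**
- **Blue guide:** The wrist camera puts it about 0.5 to 2 mm past the nominal home point, and the stop allows about 1 mm. It is within 0.5 mm across the slot, looks straight, and lies flat under the bar. The two along-slot estimates disagree by about 1.7 mm. That is close to the 2 mm calibration accuracy, and both are inside the 4 mm limit.
- **Red and yellow guides:** Both look flat and centred in their own trays.
- **Bystanders:** The cup, cone and tin are all still standing. The tin measured within about 1 mm of its starting place. The cup and cone I only checked by eye, and neither appears to have moved.
- **Robot:** The gripper is open and well clear of everything.

No check failed.

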